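Clamp a glued tube pendant in the split jig

ROBOT

A 6-joint arm with a two-finger parallel gripper is mounted at the origin on the work surface. World frame = base frame: x ahead of the robot, y to its left, z up, the work surface at z = 0. Lengths are in m, angles in rad, forces in N, time in s.
With the tool pointing down it reaches from about 0.325 to 0.775 m from the base axis. Payload 5.5 kg.
Tool frame: the origin (TCP) lies between the finger pads; the fingertips stand 19 mm ahead of it and the grasp point (between the pads) is the TCP; z points along the fingers, y is the line along which they close (so a half turn about z gives the same grasp; the last joint's range is limited). The gripper opens to 85 mm and grips with 20 to 120 N. Pads are 22 mm wide; open, the fingers measure 114 mm over their backs; the gripper's body (76 mm by 85 mm) begins 54 mm behind the grasp point. The pads swing forward as they close: fully open they stand 13 mm farther back than shut.
Start: joints at [-1.344, 0.091, 1.231, -0, 1.82, -0.057], TCP at [0.168, -0.576, 0.25] pointing down, gripper open.
Joint ranges: [-2.87, 2.87], [-0.86, 2.18], [0.17, 2.46], [-1.51, 4.65], [0.06, 2.69], [-2.65, 2.65]. Speed limits (rad/s): [2.57, 2.57, 3.01, 3.14, 3.14, 3.14].

INTERFACE

Orientations are given as a unit quaternion [x, y, z, w].
In Python, from rig import * gives the robot as it stands. The module is installed in compiled form; this text tells all that it offers. Calls block until the motion is done:
- goto(position, orientation): joint-space move of the TCP to a pose.
- move_linear(position, frame=None, vel=0.15): straight line of the TCP; frame=None keeps the orientation; vel is the mean speed in m/s.
- goto_joints(angles): joint-space move.
- open_gripper() and gripper_close(strength=None): open the fingers fully, or close them until they stop; strength is the grip in N (None keeps the last).
- hold(seconds).
- solve_ik(position, orientation): joint angles nearest the present ones, or None.
- get_state(): the state.
- camera(name): name is "scene" or "side" or "wrist"; returns the picture (420x560x3 uint8, red, green, blue); there is no depth.
- camera_model(name): a dict with "camera_matrix" (3x3 intrinsics, pixels), "R" (3x3) and "t" (3): a world point X has camera coordinates R X + t; the wrist camera has in their place "mount" (4x4, takes a point from camera to tool coordinates, whose origin is the TCP and whose axes are the flange's). Camera axes: x right, y down, z forward; pixel columns grow to the right and rows downward; lengths in m; the calibration is good to about 2 mm. A picture is of the moment at which its call begins: read the wrist's pose just before it. camera_model takes no time and is no camera call.
A pose or a line that the arm cannot do raises PlanningError and nothing moves.
- hand_in(): hands the job in; it is judged then, once.
The state is a dict: "clock": time; "q": joint angles; "qvel": joint speeds; "joint_efforts": joint torques, N m; "tool_pos": TCP position; "eef_rot": TCP orientation; "wrist_force": force on the tool from outside, world axes, zero at the start; "ft_torque": the same for the moment, N m; "opening": opening from 0.0 (shut) to 1.0 (fully open); "grip_force": force on a finger pad.
Only numpy, scipy, OpenCV 4.12 (cv2) and the standard library are available. Lean on these libraries where they do the work, as an engineer would, in place of code of your own. Each camera call takes 0.05 s, during which the arm holds its last target. There are 200 camera calls.

TASK

At the jewellery stall a brass tube pendant has just been glued: stand it upright, fully home, in the round socket of the split jig, swing the jig's red half shut around it, and push the yellow-headed locking pin fully home down through the aligned holes of the two halves. Then reach down with a finger on either side, squeeze the two closed halves together, and finish while still holding them pressed shut, with the other goods on the table left where they are.

Things in the scene. Friction and masses are not known exactly. Their poses are not given: they have to be found in the camera images.
- socket (a point): Mouth centre of the round blind socket (24 mm wide, 15 mm deep, chamfered) in the jig's dark wooden base plate, 170 x 84 mm, top and mouth 20 mm above the table, screwed down. Axes are the jig's: x along the halves from locking holes to hinge, y from silver fixed half to red half, z up. Shut halves meet on y = 0, leaving a 32 x 30 mm window (x, y) round the tube.
- lock_hole (a point): On the jig's fixed frame, 50 mm from the socket towards jig -x: axis of the locking holes, at the top of the halves (62 mm above the table). Silver lug below (20 to 40 mm above the table), red lug above it when shut (42 to 62 mm), each 30 x 30 mm with an 11 mm vertical chamfered through hole; the holes line up when the red half is shut.
- hinge_axis (a point): On the jig's fixed frame, 62 mm from the socket towards jig +x: the vertical axis of the brass hinge barrel (18 mm in diameter), at 62 mm above the table. The red half swings in the horizontal plane about it.
- swing (a joint): Angle of the red half, rad: 0 = shut against the fixed half (hard stop), up to 1.3 open. Its free end opens towards jig +y (clockwise about the hinge seen from above). The hinge is stiff (about 0.1 N m of friction) and stays where it is left; it starts at 0.6 to 1.0 rad.
- red_face (a point): Centre of the flat outer face (85 x 40 mm) of the red half, 42 mm above the table; moves with it. Its own x points along the bar away from the free end, y out of this face. The bar is 24 mm thick (own y), stands 22 to 62 mm above the table and runs from 12 to 97 mm from the hinge axis; this point is 54.5 mm from it along own -x. The lug goes on to 127 mm.
- silver_face (a point): Centre of the flat outer face (85 x 42 mm) of the silver aluminium half, fixed to the base, 42 mm above the table; axes the jig's, so -y points out of this face. The bar is 24 mm thick, from y = -24 to 0 in the jig, and its top is 62 mm above the table. Shut, the two halves together are 48 mm thick.
- tube_mid (a point): Centre (half-way up) of the loose brass tube pendant with two blue bands: 20 mm in diameter, 78 mm long, 60 to 130 g, standing upright on the table. Its z axis runs along the tube.
- pin_mid (a point): Half-way up the loose locking pin (62 mm long, 35 to 70 g): steel shank 8 mm in diameter, 38 mm long, tapered foot; on it a yellow round head, 20 mm in diameter, 24 mm high. The point lies 31 mm above the foot, 7 mm below the head's underside; z up the pin. It starts upright in the stand. Fully home, the head's underside rests on the red lug, 62 mm above the table.
- stand: Light wooden block 54 x 54 x 44 mm, fixed, with a 10 mm vertical hole in which the pin stands, its head resting on top (44 mm above the table). Origin under its centre at table height.
- bottle: Water bottle with blue cap, 64 mm in diameter, 200 mm high; leave alone. Origin under its centre.
- bowl: Red lacquer bowl, 90 mm wide, 45 mm high; leave alone. Origin under its centre.
- bead_jar: Green glass bead jar, 56 mm in diameter, 75 mm high; leave alone. Origin under its centre.
- calculator: Black pocket calculator, 120 x 75 x 14 mm; leave alone. Origin under its centre.
- ring_box: Blue ring box, 60 x 60 x 40 mm; leave alone. Origin under its centre.
- screwdriver: Screwdriver with orange handle, about 200 mm long, lying; leave alone.
Mind the look-alikes: they are no part of the job. Several things look just like the part that bears tube_mid: the one meant starts farthest to the robot's left.

How it is judged:
By the outcome, as a careful person would: the job done as asked, in the order asked, and still so for the second after the job is handed in, while the arm keeps its last pose, push and grip.
It also fails if it takes over 67 s, if anything falls off the work surface, if the arm or the gripper's body presses on something with over 40 N, if the wrist force passes 120 N, or if a joint passes its speed limit or range.

## Working session

There is one attempt and no reset: what is moved stays moved. The work goes in short steps, each a Python script; the robot and the scene stay as the last script left them, time stands still between calls to the robot, and variables do not carry over. Pictures are saved under pics/ and viewed, at most 10 in all, crops included, and the job is handed in when it is done.

```bash
mkdir -p pics
python3 - <<'E'
from rig import *
import cv2
for n in("scene","side"):
    im=camera(n); cv2.imwrite(f"pics/{n}0.png",cv2.cvtColor(cv2.resize(im,(800,600),interpolation=cv2.INTER_CUBIC),cv2.COLOR_RGB2BGR))
    cv2.imwrite(f"pics/{n}0raw.png",im[:,:,::-1])
    m=camera_model(n); print(n,m["camera_matrix"],(-m["R"].T@m["t"]).round(3), m["R"].round(2))
print(camera_model("wrist")); s=get_state(); print(s)
E
```

```text
scene [[526.6866941    0.         287.19265682]
 [  0.         526.6866941  206.22309943]
 [  0.           0.           1.        ]] [1.057 0.431 1.184] [[-0.67  0.74 -0.01]
 [ 0.64  0.57 -0.51]
 [-0.38 -0.35 -0.86]]
side [[416.26523411   0.         286.14386397]
 [  0.         416.26523411 212.0425254 ]
 [  0.           0.           1.        ]] [ 0.471 -0.786  0.672] [[ 0.99 -0.12 -0.01]
 [-0.08 -0.6  -0.8 ]
 [ 0.09  0.79 -0.6 ]]
{'camera_matrix': array([[289.49753408,   0.        , 283.20513163],
       [  0.        , 289.49753408, 210.85629696],
       [  0.        ,   0.        ,   1.        ]]), 'mount': array([[-1.25076582e-03, -9.62697545e-01, -2.70576926e-01,
         6.88261409e-02],
       [ 9.99999120e-01, -1.32368071e-03,  8.69972412e-05,
        -4.42862321e-04],
       [-4.41909487e-04, -2.70576579e-01,  9.62698353e-01,
        -1.23246688e-01],
       [ 0.00000000e+00,  0.00000000e+00,  0.00000000e+00,
         1.00000000e+00]])}
{'clock': 0.1, 'q': array([-1.34365714e+00,  9.17985518e-02,  1.23177138e+00,  3.76750216e-05,
        1.81980766e+00, -5.67005957e-02]), 'qvel': array([ 0.00161333,  0.00014624, -0.00259117, -0.00101544, -0.00024198,
       -0.00026039]), 'joint_efforts': array([ 3.25932990e-03, -4.60217643e+01, -4.19216466e+01,  2.00658161e-05,
        1.06872767e-02,  2.05162206e-05]), 'tool_pos': array([ 0.16798564, -0.5757737 ,  0.24925161]), 'eef_rot': array([ 9.89945215e-01,  1.41448486e-01, -5.77690602e-05, -8.90783017e-04]), 'wrist_force': array([ 0.12001775, -1.26235499,  0.61534701]), 'ft_torque': array([ 0.05319751, -0.02808639,  0.06202326]), 'grip_force': 0.0, 'opening': 1.0015097598650475}
```

View pics/scene0.png

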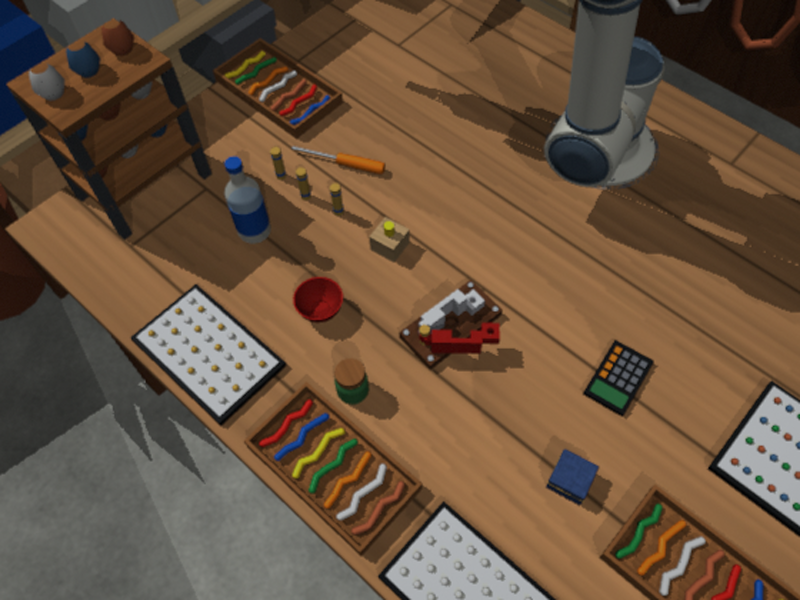

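View pics/side0.png

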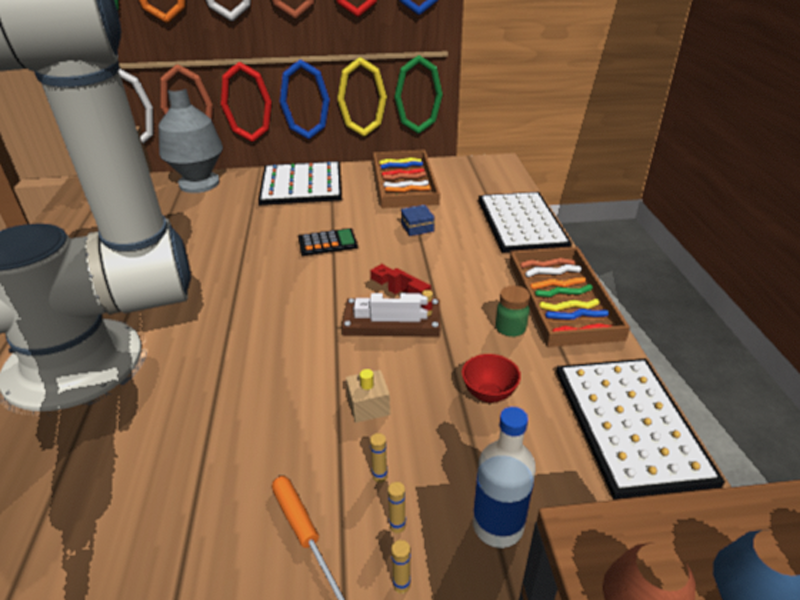

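The scene view (800x600 scale) shows the wanted tube, farthest left, at about (336,198), the pin head at (389,226) and the jig screws at (408,333), (431,358), (472,285), (497,313). The hinge is at (425,331) and the red lug hole at (490,331). In the side view the tube is at (378,456) and the pin head at (367,379).

```bash
cat > h.py <<'E'
from rig import *
import numpy as np, cv2
from scipy.spatial.transform import Rotation as Ro
def cam(n,st=None):
    m=camera_model(n);K=m["camera_matrix"]
    if n!="wrist": return K,m["R"],m["t"]
    st=st or get_state(); T=np.eye(4);T[:3,:3]=Ro.from_quat(st["eef_rot"]).as_matrix();T[:3,3]=st["tool_pos"]
    C=np.linalg.inv(T@m["mount"]); return K,C[:3,:3],C[:3,3]
def onz(c,px,z):   # pixel -> world point on plane z
    K,R,t=c; d=R.T@np.linalg.solve(K,[*px,1]); o=-R.T@t; return o+d*(z-o[2])/d[2]
def tri(obs):      # [(cam,px),...] -> point, ray gap
    A=np.zeros((3,3));b=np.zeros(3)
    for (K,R,t),px in obs:
        d=R.T@np.linalg.solve(K,[*px,1]);d/=np.linalg.norm(d);P=np.eye(3)-np.outer(d,d);A+=P;b+=P@(-R.T@t)
    return np.linalg.solve(A,b)
def proj(c,X):
    K,R,t=c; p=K@(R@np.asarray(X)+t); return p[:2]/p[2]
def down(yaw):     # tool down, tool x axis at yaw in world
    return (Ro.from_euler('z',yaw)*Ro.from_euler('x',np.pi)).as_quat()
def snap(name,n="wrist"):
    st=get_state(); im=camera(n); cv2.imwrite(f"pics/{name}.png",cv2.cvtColor(cv2.resize(im,(800,600),interpolation=cv2.INTER_CUBIC),cv2.COLOR_RGB2BGR))
    np.savez(f"pics/{name}.npz",*cam(n,st)); return st
def load(name):
    f=np.load(f"pics/{name}.npz"); return f["arr_0"],f["arr_1"],f["arr_2"]
s=.7
E
python3 - <<'E'
from h import *
S,D=cam("scene"),cam("side"); np.set_printoptions(precision=4,suppress=True)
P=lambda a,b:print(tri([(S,np.array(a)*s),(D,np.array(b)*s)]))
P((336,198),(378.5,456)); P((388.5,227),(367,379)); P((408,333),(434,330)); P((472,285),(347,323))
for p in [(408,333),(431,358),(472,285),(497,313)]: print(onz(S,np.array(p)*s,.02))
print(onz(S,np.array((490,331))*s,.062),onz(S,np.array((425,329))*s,.062),onz(S,np.array((473,299))*s,.04))
E
```

```text
[ 0.4883 -0.2851  0.0411]
[ 0.4808 -0.1553  0.0565]
[0.6037 0.0018 0.0079]
[0.4554 0.0267 0.018 ]
[0.6067 0.0067 0.02  ]
[0.6164 0.0687 0.02  ]
[0.4562 0.0274 0.02  ]
[0.4717 0.0977 0.02  ]
[0.528  0.1227 0.062 ] [0.5981 0.0383 0.062 ] [0.4877 0.0541 0.04  ]
```

Both measurements fit the sizes given: tube mid-height is about 0.04 and the pin head about 0.056. The jig centre is near (0.537, 0.049) with yaw about -0.17. Next I take wrist looks from two places.

Run:
```python
from h import *
Y=down(np.pi/2)
goto([.545,.03,.22],Y); snap("wj"); 
goto([.50,-.22,.22],Y); snap("wt"); print(get_state()["clock"],get_state()["tool_pos"])
```

```text
3.7333 [ 0.50047302 -0.21887923  0.22007098]
```

View pics/wj.png

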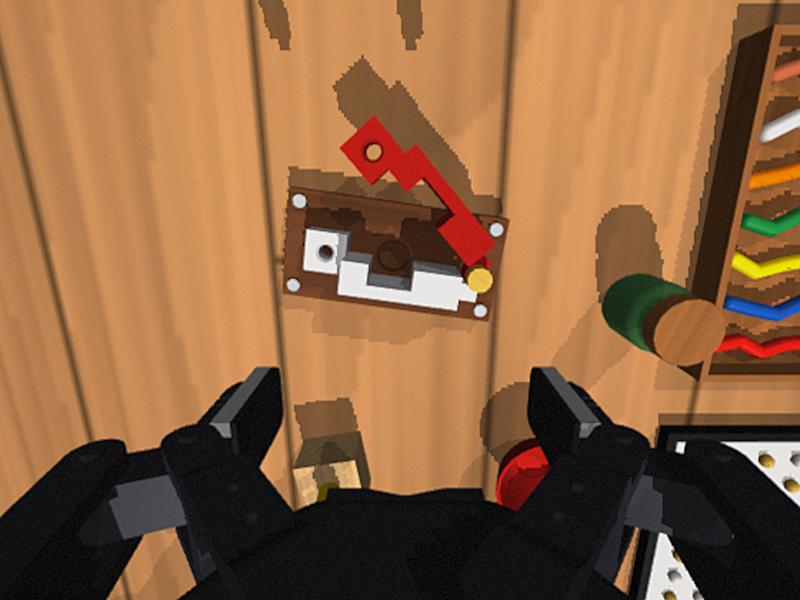

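View pics/wt.png

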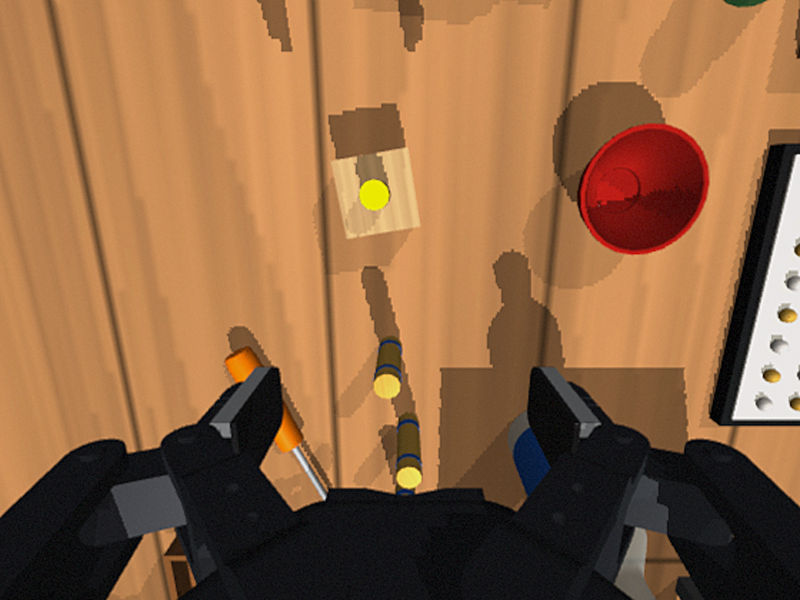

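In wj: socket mouth (393,256), silver lug hole (325,252), hinge top (480,281), red hole (373,152), and screws (299,201), (293,285), (497,230), (480,311). In wt: wanted tube top (387,386) and pin head (374,195).

Run:
```python
from h import *
np.set_printoptions(precision=4,suppress=True)
J,T=load("wj"),load("wt");S,D=cam("scene"),cam("side");a=lambda *p:np.array(p)*s
for n,p,z in [("sock",(393,256),.02),("hole",(325,252),.04),("hinge",(480,281),.062),("red",(373,152),.062)]: print(n,onz(J,a(*p),z))
print("screws",[onz(J,a(*p),.02)[:2] for p in [(299,201),(293,285),(497,230),(480,311)]])
print("tube",onz(T,a(387,386),.078),"tri",tri([(T,a(387,386)),(S,a(335.5,186)),(D,a(378,438))]))
print("tube2",onz(T,a(409,477),.078))
print("pin",onz(T,a(374,195),.068),"tri",tri([(T,a(374,195)),(S,a(389,225)),(D,a(367,373))]))
print("hinge tri",tri([(J,a(480,281)),(S,a(425,330))]),"red tri",tri([(J,a(373,152)),(S,a(490,331))]))
k=lambda n:onz(J,a(*n),.02)
```

```text
sock [0.5362 0.0442 0.02  ]
hole [0.4866 0.0507 0.04  ]
hinge [0.5978 0.0335 0.062 ]
red [0.5252 0.1185 0.062 ]
screws [array([0.4652, 0.0865]), array([0.4556, 0.021 ]), array([0.6169, 0.0643]), array([ 0.6068, -0.0013])]
tube [ 0.488  -0.2871  0.078 ] tri [ 0.4878 -0.2853  0.0776]
tube2 [ 0.5037 -0.363   0.078 ]
pin [ 0.4808 -0.1565  0.068 ] tri [ 0.4811 -0.1544  0.0662]
hinge tri [0.598  0.0352 0.0576] red tri [0.5241 0.1197 0.0527]
```

```bash
cat >> h.py <<'E'
YW=-0.148; SOCK=np.array([.5362,.0435]); ux=np.array([np.cos(YW),np.sin(YW)]); uy=np.array([-ux[1],ux[0]])
def jig(x,y): return SOCK+x*ux+y*uy
def rep(m=""):
    st=get_state(); print(m,round(st["clock"],2),st["tool_pos"].round(4),"F",st["wrist_force"].round(1),"op",round(st["opening"],3),"g",round(st["grip_force"],1))
E
python3 - <<'E'
from h import *
Y=down(np.pi/2)
goto([.488,-.2868,.13],Y); move_linear([.488,-.2868,.075],vel=.1); gripper_close(35); rep("grasp")
move_linear([.488,-.2868,.20],vel=.2); rep("lift")
move_linear([*SOCK,.17],vel=.25); hold(.3); snap("held"); snap("helds","side"); snap("heldc","scene"); rep()
im=cv2.imread("pics/held.png")[150:450,200:600]; a=cv2.imread("pics/helds.png")
b=cv2.imread("pics/heldc.png")[150:400,350:550]; c=a[150:400,300:500]
cv2.imwrite("pics/mix.png",np.hstack([cv2.resize(b,(400,500)),cv2.resize(c,(400,500))]))
E
```

```text
grasp 5.58 [ 0.4881 -0.2869  0.0753] F [-0.7 -0.6  1.1] op 0.216 g 34.1
lift 6.35 [ 0.4876 -0.2865  0.1982] F [-0.5 -0.1 -1.6] op 0.218 g 34.2
 8.29 [0.5362 0.0433 0.17  ] F [ 0.3  0.3 -1.9] op 0.217 g 34.2
```

View pics/mix.png

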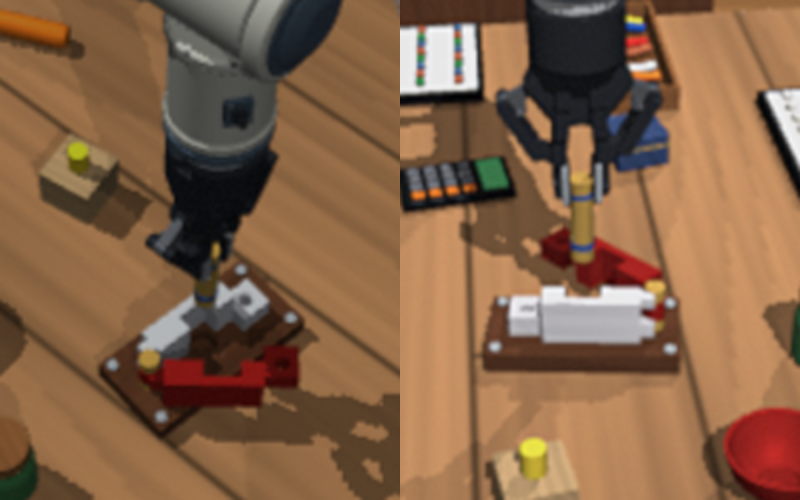

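The tube is held upright and straight, above the jig window, with the pads on its top end. Now I lower it in steps, watching the force.

Run:
```python
from h import *
move_linear([*SOCK,.105],vel=.15)
for z in (.098,.092,.087,.083):
    move_linear([*SOCK,z],vel=.05); rep()
    if get_state()["wrist_force"][2]>8: break
if z==.083:
    open_gripper(); rep("open"); move_linear([*SOCK,.16],vel=.2); goto([*(SOCK+[0,-.02]),.2],down(np.pi/2)); snap("w2"); snap("s2","side"); snap("c2","scene")
    b=cv2.imread("pics/c2.png")[250:400,370:530]; c=cv2.imread("pics/s2.png")[240:350,320:460]; d=cv2.imread("pics/w2.png")[50:350,200:600]
    cv2.imwrite("pics/mix2.png",np.hstack([cv2.resize(b,(250,234)),cv2.resize(c,(250,196+38)),cv2.resize(d,(300,234))]))
```

```text
9.17 [0.5363 0.0435 0.0983] F [ 1.  -0.4 -2.1] op 0.217 g 34.2
 9.43 [0.5359 0.0435 0.0915] F [ 0.2 -0.5 -0.4] op 0.22 g 34.2
 9.68 [0.536  0.0435 0.0865] F [ 0.1  0.4 -1.4] op 0.216 g 34.2
 9.93 [0.536  0.0435 0.0826] F [-0.   0.4 -1.1] op 0.216 g 34.2
open 10.59 [0.5362 0.0435 0.083 ] F [-0.2  0.1  0.9] op 0.998 g 0.0
```

View pics/mix2.png

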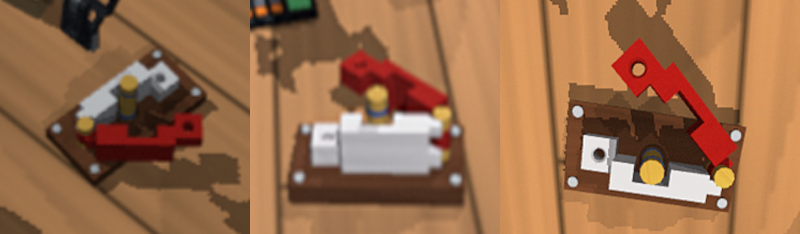

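The tube stands upright in the socket, and from its top height it looks fully seated. Next: swing the red half shut with closed fingers along an arc.

```bash
cat >> h.py <<'E'
H=jig(.062,0)
def arc(th,off,r=.08):
    e=-ux*np.cos(th)+uy*np.sin(th); n=ux*np.sin(th)+uy*np.cos(th); return H+r*e+off*n, down(YW+np.pi/2-th)
E
python3 - <<'E'
from h import *
p,q=arc(.715,.055); goto([*p,.15],q); gripper_close(30); move_linear([*p,.058],vel=.2); rep("down")
p,q=arc(.715,.037); move_linear([*p,.058],vel=.1); rep()
for th in np.arange(.62,-.001,-.0775):
    p,q=arc(th,.035); move_linear([*p,.058],frame=q,vel=.08)
    F=get_state()["wrist_force"]; print(round(th,2),F.round(1))
    if np.linalg.norm(F[:2])>15: break
for off in (.033,.031,.029):
    if F[:2]@uy>8: break
    p,q=arc(0,off); move_linear([*p,.058],frame=q,vel=.03); F=get_state()["wrist_force"]; print(off,F.round(1))
rep(); p,q=arc(0,.06); move_linear([*p,.058],vel=.15); move_linear([*p,.2],vel=.25)
goto([*(jig(-.03,-.02)),.2],down(np.pi/2)); snap("w3"); rep()
E
```

```text
down 13.93 [0.5877 0.131  0.0589] F [-0.4  0.6  0.3] op -0.001 g 0.0
 14.27 [0.5746 0.1192 0.06  ] F [ 0.3 -0.1 -0.9] op -0.005 g 0.0
0.62 [-0.9  1.  -0.6]
0.54 [ 1.1  0.1 -0.4]
0.46 [-0.1  0.6 -0.3]
0.39 [-0.2  0.6  0.2]
0.31 [ 0.7 -0.2 -0.3]
0.23 [-0.6  1.2  0.6]
0.15 [-0.7 -0.1  0.4]
0.08 [0.4 0.4 0.2]
-0.0 [ 0.3  0.2 -0. ]
0.033 [ 0.9  4.7 -0.8]
0.031 [ 2.7 12.  -1.6]
 17.04 [0.5235 0.08   0.0581] F [ 2.7 12.  -1.6] op -0.0 g 6.1
 18.57 [0.5029 0.0281 0.1978] F [-0.2  0.1  0.3] op 0.003 g 0.0
```

View pics/w3.png

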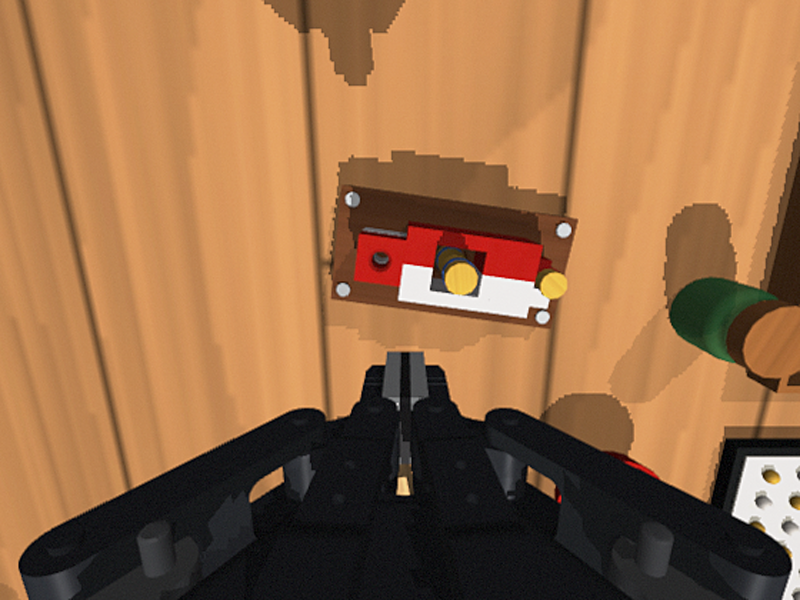

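The red half is shut (12 N against the stop), with its hole at about (380,261). The white strip above the lug is the silver lug showing beneath. I check the hole's position, then pick the pin.

Run:
```python
from h import *
a=lambda *p:np.array(p)*s
W=load("w3"); print(onz(W,a(380.5,261),.062),jig(-.05,0),"tubetop",onz(W,a(461,279),.083),SOCK,"hinge",onz(W,a(553,285),.062),H)
Y=down(YW); p=[.4808,-.156]
open_gripper(); goto([*p,.13],Y); move_linear([*p,.066],vel=.1); gripper_close(40); rep("grasp")
move_linear([*p,.2],vel=.2); rep(); h=jig(-.05,0)
move_linear([*h,.17],vel=.25); move_linear([*h,.118],vel=.15); hold(.2); snap("p_s","side"); snap("p_c","scene"); snap("p_w"); rep()
b=cv2.imread("pics/p_c.png")[230:360,400:530]; c=cv2.imread("pics/p_s.png")[210:340,310:440]
cv2.imwrite("pics/mix3.png",np.hstack([cv2.resize(b,(400,400),interpolation=2),cv2.resize(c,(400,400),interpolation=2)]))
```

```text
[0.48696202 0.05013783 0.062     ] [0.4867466  0.05087301] tubetop [0.53539101 0.04304888 0.083     ] [0.5362 0.0435] hinge [0.59735076 0.03420747 0.062     ] [0.59752221 0.03435746]
grasp 21.99 [ 0.481  -0.1561  0.0664] F [-0.1  0.3  1.8] op 0.211 g 39.1
 22.81 [ 0.4803 -0.1558  0.1983] F [ 0.3 -0.1  0.1] op 0.217 g 39.4
 24.64 [0.4871 0.0509 0.1188] F [ 0.2  0.7 -0.3] op 0.216 g 39.4
```

View pics/mix3.png

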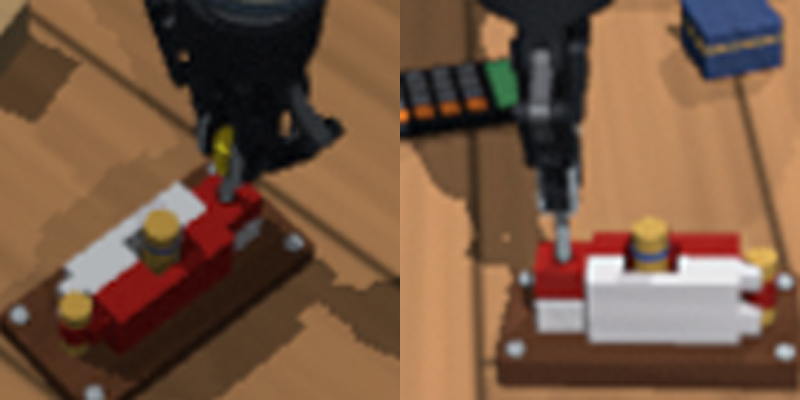

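The pin's foot (z ≈ 0.0585) is already below the lug top with no force, so it has found the hole. I lower it on.

Run:
```python
from h import *
h=jig(-.05,0)
for z in (.112,.106,.1,.095,.09,.087,.085,.0835,.0825):
    move_linear([*h,z],vel=.05); F=get_state()["wrist_force"]; print(z,F.round(1))
    if F[2]>12 or np.linalg.norm(F[:2])>10: break
rep()
```

```text
0.112 [ 0.2  0.1 -1.2]
0.106 [ 0.2 -0.4 -0.8]
0.1 [ 0.1 -0.1 -1.1]
0.095 [ 0.   0.4 -1.5]
0.09 [ 0.   0.1 -0.7]
0.087 [-0.1 -0.1  0.1]
0.085 [ 1.  -0.6 -1. ]
0.0835 [-1.5  0.2  4.7]
0.0825 [-6.1  0.2  9.3]
 26.94 [0.4871 0.0509 0.0843] F [-6.1  0.2  9.3] op 0.217 g 40.6
```

Run:
```python
from h import *
h=jig(-.05,0)
open_gripper(); move_linear([*h,.17],vel=.2); c=jig(.0075,0); goto([*c,.2],down(YW)); snap("f_w"); snap("f_s","side"); snap("f_c","scene"); rep()
b=cv2.imread("pics/f_c.png")[240:370,390:520]; d=cv2.imread("pics/f_s.png")[230:350,320:450]
w=cv2.imread("pics/f_w.png")[0:400,150:650]
cv2.imwrite("pics/mix4.png",np.hstack([cv2.resize(x,(266,300),interpolation=2) for x in(b,d,w)]))
```

```text
28.71 [0.5424 0.0425 0.1979] F [-0.4 -0.1 -0.5] op 0.998 g 0.0
```

View pics/mix4.png

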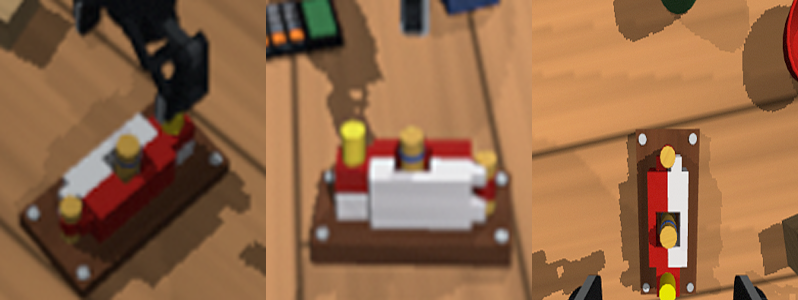

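The pin head sits flat on the red lug, the tube is upright, and the halves are shut. Now I squeeze.

Run:
```python
from h import *
c=jig(.0075,0)
move_linear([*c,.12],vel=.2); move_linear([*c,.055],vel=.1); rep("down")
if abs(get_state()["wrist_force"]).max()<8:
    gripper_close(45); hold(.3); rep("squeeze"); snap("g_s","side"); snap("g_c","scene")
    b=cv2.imread("pics/g_c.png")[220:370,390:540]; d=cv2.imread("pics/g_s.png")[200:350,310:460]
    cv2.imwrite("pics/mix5.png",np.hstack([cv2.resize(x,(400,400),interpolation=2) for x in(b,d)]))
```

```text
down 30.06 [0.5441 0.0424 0.0558] F [ 0.7 -0.7 -0.5] op 1.0 g 0.0
squeeze 30.8 [0.5439 0.0418 0.056 ] F [-1.8 -3.8  5.5] op 0.55 g 51.9
```

View pics/mix5.png

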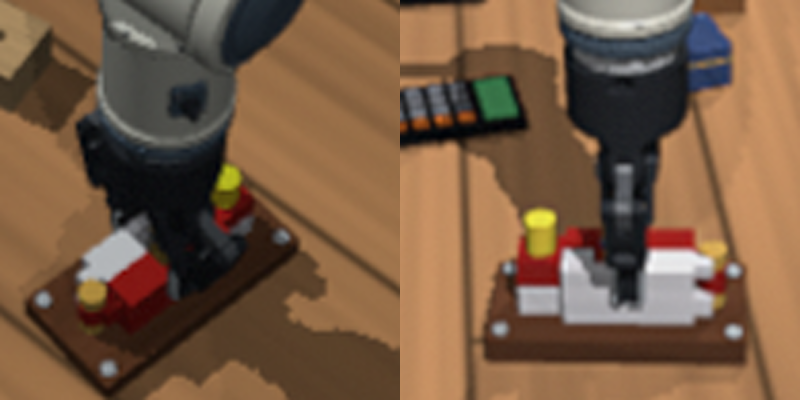

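The fingers hold both outer faces at an opening of 0.55 (about 47 mm, against 48 mm shut), and the pin is still home.

```bash
python3 -c "
from h import *
rep(); print(hand_in())"
```

```text
30.9 [0.5439 0.0418 0.056 ] F [-2.7 -3.4  5.7] op 0.548 g 51.9
the job is handed in; nothing more can be done
None
```

I handed the job in at 30.9 s: the tube is in the socket, the red half is shut, the locking pin is fully home, and the gripper is still squeezing the closed halves at about 52 N.

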